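# Hang drain trays nested on the drying hook

### The arm

A 6-joint arm with a two-finger parallel gripper is mounted at the origin on a cart in front of the work surface, level with it; the furniture and walls round the work are solid. World frame = base frame: x ahead of the robot, y to its left, z up, the work surface at z = 0. Lengths are in m, angles in rad, forces in N, time in s.
With the tool pointing down it reaches from about 0.375 to 0.9 m from the base axis. Payload 3.1 kg.
Tool frame: the origin (TCP) lies at the very end of the fingers, on their centre line; the grasp point (between the pads) lies 19 mm behind it; z points along the fingers, y is the line along which they close (so a half turn about z gives the same grasp; the last joint's range is limited). The gripper opens to 85 mm and grips with 20 to 120 N. Pads are 22 mm wide; open, the fingers measure 114 mm over their backs; the gripper's body (76 mm by 85 mm) begins 54 mm behind the grasp point. The pads swing forward as they close: fully open they stand 13 mm farther back than shut.
Start: joints at [-1.333, 0.527, 1.433, -0, 1.181, -0.178], TCP at [0.252, -0.572, 0.231] pointing down, gripper open.
Joint ranges: [-3.08, 3.08], [-0.75, 2.2], [0.22, 2.44], [-1.43, 4.57], [0, 2.65], [-2.85, 2.85]. Speed limits (rad/s): [2.79, 2.79, 3.14, 3.14, 3.14, 3.14].

### API

Orientations are given as a unit quaternion [x, y, z, w].
In Python, from cell import bot gives the robot as it stands.
- The arm moves only by the tool apply_moves, never from a script. Its argument "series" is a list that holds one entry, the list of rows, each a list of 4 numbers: the shift along the tool's x, y, z in mm, then the turn about the tool's z in degrees. In form: [[[dx, dy, dz, spin], ...]]. A call has exactly 10 rows; each row shifts and turns the commanded pose from where the row before left it, along the tool's axes as they then stand; what a row does not reach is not made up. A row lasts 1/12 s, in which the tool goes at most 41.7 mm and 7.16 degrees, less where a joint would pass 70% of its speed; a pose out of reach is approached as far as the arm can. A call with a gripper value outside its range is refused whole. "fingers" is the closure in counts, from 0 (fully open) to 255 (shut), set as the call begins (left out, the last holds). The fingers move at their own pace and stop on an object; the grip force is fixed at half the most. Time passes only in rows, so rows that do not move let the fingers close, or fill a call up. It gives the time, the measured TCP pose, the force, the opening and the grip force at its end, in the units of the state.
- bot.state(): the state, without advancing time (a new reading comes with each control period).
- bot.get_image(name): name is "side" or "top" or "wrist"; returns the picture (480x640x3 uint8, blue, green, red); there is no depth.
- bot.camera_info(name): a dict with "fovy" (degrees; the focal length in pixels is half the picture's height over the tangent of half this angle, whatever the lens; pixels are square), "cx", "cy" (the principal point, pixels), "origin" and "rotation" of the camera in the world. Camera axes: x right, y down, z forward; pixel columns grow to the right and rows downward; lengths in m; the calibration is good to about 2 mm. A picture is of the moment at which its call begins: read the wrist's pose just before it. camera_info takes no time and is no camera call; for the wrist camera it gives the pose at the moment of the call.
- bot.job_done(): hands the job in; it is judged then, once.
The state is a dict: "clock": time; "q": joint angles; "joint_velocities": joint speeds; "joint_efforts": joint torques, N m; "position": TCP position; "eef_rot": TCP orientation; "force": force on the tool from outside, world axes, zero at the start; "moment": the same for the moment, N m; "opening": opening from 0.0 (shut) to 1.0 (fully open); "grip_force": force on a finger pad.
Only numpy, scipy, OpenCV 4.12 (cv2) and the standard library are available. Lean on these libraries where they do the work, as an engineer would, in place of code of your own. Each camera call takes 0.05 s, during which the arm holds its last target. There are 200 camera calls.

### The job

Hang the two loose steel drain trays on the drying stand's hook in front of the large one that already hangs there: first the middle-sized tray, then the smallest, so that each nests inside the rim of the tray before it. Slide each one back along the hook, taking what hangs behind with it, until the row meets the stop, and press it home there with a gentle but definite push of about 10 N, never loading tray or hook with more than 25 N. Leave all three hanging freely from the hook, upright and nested with no gaps, and let go.

Things in the scene. Friction and masses are not known exactly. Their poses are not given: they have to be found in the camera images.
- stand: Fixed drying stand: grey slab 170 x 130 x 12 mm with a steel upright 44 mm wide, 187 mm high, that carries one hook. Origin on the worktop, 12 mm in front of the upright's front face; the hook points along the stand's -x, roughly towards the robot (yaw varies).
- hook_root (a point): On the axis of the hook bar (round steel, 8 mm thick), 12 mm in front of the upright, 165 mm above the worktop. The bar runs level along -x for 108 mm from here, then its axis rises 6 mm in 6 mm. It is springy: half-way along it sinks about 2 mm per 10 N. A tray hangs with its eye's roof on the bar, grip point 34 mm above the axis.
- hook_tip (a point): Axis point at the end of the upturned tip, 114 mm in front of hook_root, 6 mm above the bar's axis; the end is a ball of 4 mm radius round it. The stop for the row is a ring clamped on the bar behind the large tray, its face somewhere 0 to 12 mm in front of hook_root: not measured, to be felt.
- tray_large: Large steel drain tray, loose, hanging on the hook, not yet at the stop: 130 mm wide, 0.2 kg. Origin centre of its underside. All trays are alike: x points to the back, z up; 4 mm floor plate upright at x -2 to +2 mm; 3 mm rims at both sides and bottom reach forward to x = -30 mm; open at the top, where a 30 mm wide tab stands up.
- tray_large_grip (a point): Centre of the large tray's grip, 140 mm above its underside. On every tray the grip is a grey block 10 mm thick (x), 24 mm wide (y), 40 mm high, on top of the tab: from 24 mm below this point (the tab's top edge) to 16 mm above it.
- tray_large_eye (a point): Centre of the large tray's eye, 40 mm below its grip point. On every tray the eye is a straight tunnel 12 mm wide, 20 mm high, 22 mm long, through the tab and a square collar 18 x 26 mm: from 12 mm in front of the plate's middle plane to 10 mm behind it (x -12 to +10 mm). Collars meet end to end, the last on the stop: pitch 22 mm.
- tray_middle: Middle tray, 117 mm wide, 0.11 to 0.23 kg, loose, standing on its bottom rim on the worktop, front roughly to the robot (yaw varies). Origin centre of its underside at x = 0. It fits into the large tray's rim with 3.5 mm to spare a side, and cannot come home in front of the small tray. Middle and small may have changed places.
- tray_middle_grip (a point): Centre of the middle tray's grip block, 130 mm above its underside, 40 mm above the centre of its eye. Pushing the row along the bar takes 1 to 4 N of friction; only at the stop does it push back harder.
- tray_small: Small tray, 104 mm wide, 0.09 to 0.19 kg, loose, standing like the middle tray (yaw varies). Origin centre of its underside at x = 0. It fits into the middle tray's rim with 3.5 mm to spare a side.
- tray_small_grip (a point): Centre of the small tray's grip block, 120 mm above its underside, 40 mm above the centre of its eye.
Not all that is in view belongs to the job. Leave any green look-alike of the tray_middle alone.

How it is judged:
On the way, in this order (a step that is already met when the one before it is completed fails the run):
1. the middle tray, on the hook, is pressed home against the large one with more than 5 N (x of tray_middle_grip in the frame of tray_large_grip between -0.0245 and -0.0195 m and horizontal distance between tray_middle_grip and hook_root below 0.05 m and contact force between tray_middle and tray_large above 5 N), for 0.1 s.
2. then the small tray, on the hook, is pressed home against the middle one with more than 5 N (x of tray_small_grip in the frame of tray_middle_grip between -0.0245 and -0.0195 m and horizontal distance between tray_small_grip and hook_root below 0.072 m and contact force between tray_small and tray_middle above 5 N), for 0.1 s.
At the end, for the whole second after the job is handed in: All trays hang on the hook (grip points 25 to 39 mm above the bar's axis), upright within 0.12 rad, square to it within 0.2 rad, at rest; large one back (7 to 25.5 mm in front of hook_root), middle 19.5 to 24.5 mm in front of large, small 19.5 to 24.5 mm in front of middle (x of tray_large_grip in the frame of hook_root between -0.0255 and -0.007 m and x of tray_middle_grip in the frame of tray_large_grip between -0.0245 and -0.0195 m and x of tray_small_grip in the frame of tray_middle_grip between -0.0245 and -0.0195 m and height (world z) of tray_large_grip between 0.19 and 0.204 m and angle between each of tray_large_grip, tray_middle_grip, tray_small_grip's own z axis and vertical below 0.12 rad and angle between the x axis of each of tray_large_grip, tray_middle_grip, tray_small_grip and the x axis of hook_root, either way round below 0.2 rad and linear speed of each of tray_large, tray_middle, tray_small below 0.02 m/s and height (world z) of tray_middle_grip between 0.19 and 0.204 m and height (world z) of tray_small_grip between 0.19 and 0.204 m); the robot touches nothing.
It fails at once if the middle tray pushes on the hook or stand with more than 25 N (contact force between tray_middle and stand above 25 N).
It fails at once if the small tray pushes on the hook or stand with more than 25 N (contact force between tray_small and stand above 25 N).
It fails at once if the large tray is pushed on the hook or stand with more than 25 N (contact force between tray_large and stand above 25 N).
It fails at once if the middle tray pushes on the large one with more than 25 N (contact force between tray_middle and tray_large above 25 N).
It fails at once if the small tray pushes on the middle one with more than 25 N (contact force between tray_small and tray_middle above 25 N).
It also fails if it takes over 67 s, if anything falls off the work surface, if the arm or the gripper's body presses on something with over 40 N, if the wrist force passes 120 N, or if a joint passes its speed limit or range.

## Working session

There is one attempt and no reset: what is moved stays moved. The work goes in short steps, Python scripts to look and compute and a tool call to move; the robot and the scene stay as the last step left them, time stands still between calls to the robot, and variables do not carry over. Pictures are saved under pics/ and viewed, at most 10 in all, crops included, and the job is handed in when it is done.

Besides the shell and the picture viewer there is one more tool, called as name(argument=value, ...) on one line, values as JSON. apply_moves: Moves the arm, as the interface text tells. Its arguments: {"type":"object","properties":{"series":{"type":"array"},"fingers":{"type":"number"}},"required":["series"]}

```bash
mkdir -p pics; ls
python3 - <<'E'
from cell import bot
import cv2, numpy as np
s=bot.state(); print({k:np.round(v,3).tolist() for k,v in s.items()})
for n in ("side","top"):
    c=bot.camera_info(n); print(n,c); cv2.imwrite(f"pics/{n}0.png",bot.get_image(n))
E
```

```text
pics
{'clock': 0.0, 'q': [-1.334, 0.528, 1.434, 0.0, 1.181, -0.178], 'joint_velocities': [0.0, -0.001, 0.002, -0.0, 0.0, -0.0], 'joint_efforts': [0.0, -44.234, -17.802, -0.0, 0.009, -0.0], 'position': [0.252, -0.571, 0.23], 'eef_rot': [0.978, 0.206, -0.0, -0.001], 'force': [0.375, 0.111, -0.685], 'moment': [0.031, -0.009, 0.003], 'grip_force': 0.0, 'opening': 0.999}
side {'fovy': 56.65834711348947, 'cx': 322.8587567810175, 'cy': 238.49979574752578, 'origin': array([0.3787359 , 0.87371817, 0.70282238]), 'rotation': array([-0.09381282,  0.87162251, -0.47951049,  0.03928163])}
top {'fovy': 45.071477656821074, 'cx': 319.4584015888555, 'cy': 254.96315014607976, 'origin': array([0.45422161, 0.00969711, 1.72572144]), 'rotation': array([-0.70621815,  0.70729108, -0.01433373,  0.02810328])}
```

View pics/side0.png

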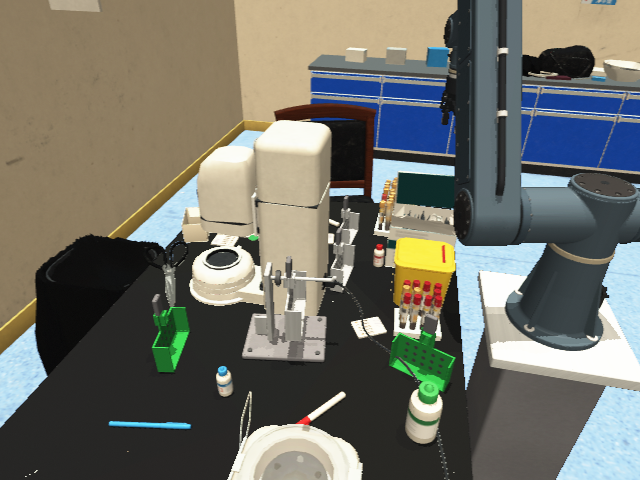

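View pics/top0.png

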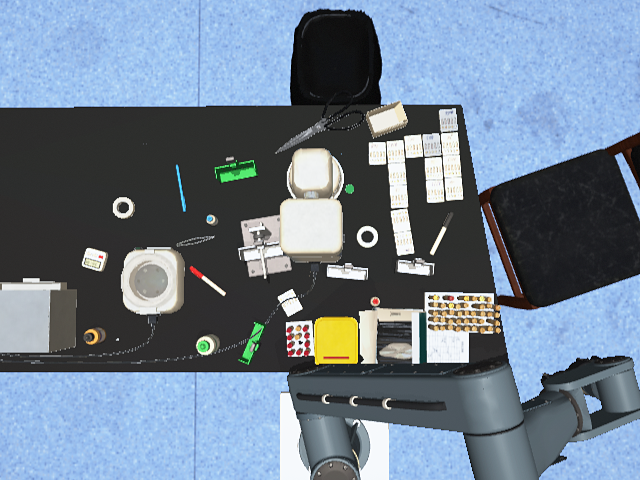

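The side view shows the stand (285,320), hook pointing toward the robot (tip ~ (333,280)), and a tall beige machine behind it. The top view shows the stand at (263,247), with two grey trays at (347,271) and (415,267); the green ones are decoys. I'll zoom in on the top view.

```bash
cat > h.py <<'E'
from cell import bot
import cv2, numpy as np
from scipy.spatial.transform import Rotation as R
def cam(n):
    c=bot.camera_info(n); f=240/np.tan(np.radians(c["fovy"]/2))
    return f,c["cx"],c["cy"],np.array(c["origin"]),R.from_quat(c["rotation"]).as_matrix()
def ray(C,u,v):
    f,cx,cy,o,M=C; return o,M@np.array([(u-cx)/f,(v-cy)/f,1.])
def onz(C,u,v,z):
    o,d=ray(C,u,v); return o+d*(z-o[2])/d[2]
def proj(C,p):
    f,cx,cy,o,M=C; q=M.T@(np.array(p)-o); return cx+f*q[0]/q[2],cy+f*q[1]/q[2]
def two(C1,p1,C2,p2):
    o1,d1=ray(C1,*p1);o2,d2=ray(C2,*p2)
    A=np.c_[d1,-d2]; t=np.linalg.lstsq(A,o2-o1,rcond=None)[0]
    a,b=o1+t[0]*d1,o2+t[1]*d2; return (a+b)/2,np.linalg.norm(a-b)
E
python3 - <<'E'
from h import *
im=cv2.imread("pics/top0.png")
a=cv2.resize(im[205:295,230:330],None,fx=5.3,fy=5.3,interpolation=cv2.INTER_CUBIC)[:,:530]
b=cv2.resize(im[245:290,320:440],None,fx=6.6,fy=6.6,interpolation=cv2.INTER_CUBIC)
h=np.zeros((600,800,3),np.uint8)
a=cv2.resize(im[210:285,230:300],None,fx=4,fy=4,interpolation=cv2.INTER_CUBIC); h[:300,:280]=a
s=cv2.imread("pics/side0.png"); c=cv2.resize(s[190:365,240:370],None,fx=1.7,fy=1.7)
c=cv2.resize(s[240:340,240:370],None,fx=3,fy=3,interpolation=cv2.INTER_CUBIC); h[:300,300:690]=c
b=cv2.resize(im[245:290,320:440],None,fx=6.6,fy=6.6,interpolation=cv2.INTER_CUBIC); h[301:301+b.shape[0],:b.shape[1]]=b
cv2.imwrite("pics/z.png",h)
E
```

```text
(no output)
```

View pics/z.png

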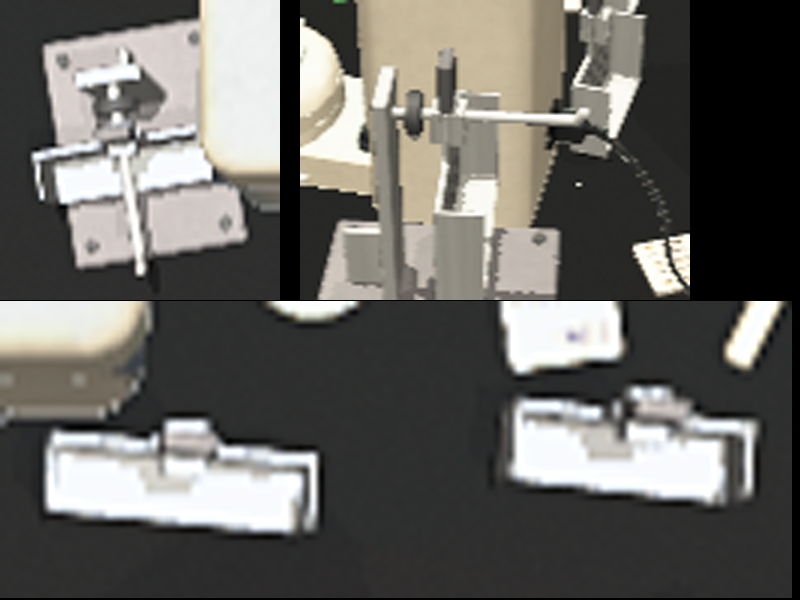

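The crop confirms it. In the original top image, the left tray grip is at ≈(348.8,265.8) with a back edge ≈41.4 px wide (expected 41.6 for 117 mm), so it is the middle tray. The right grip is at (420,260), 37.3 px wide, so that is the small tray. The hook tip is at ≈(265,277).

Run:
```python
from h import *
T=cam("top"); S=cam("side"); p=lambda n,*a:print(n,*[np.round(x,3) for x in a])
p("mid grip top", onz(T,348.8,265.8,.146)); p("small grip top", onz(T,420,260,.136))
for n,u in (("mid",((326.8,265.3),(368.2,268.8))),("small",((397.3,260),(434.4,263.8)))):
    a,b=[onz(T,*q,.085) for q in u]; d=a-b; p(n,np.linalg.norm(d),np.degrees(np.arctan2(-d[0],d[1])))
tip=onz(T,265,277.0,.173); p("tip",tip)
p("tip two",*two(T,(265,277),S,(240+583/3,240+118/3)))
up=onz(T,257.5,229,.187); p("upright top",up); d=up-tip; p("yaw",np.degrees(np.arctan2(d[1],d[0])))
a,b=onz(T,238.7,248.7,.12),onz(T,279,242.5,.12);d=a-b;p("large back edge",np.linalg.norm(d),np.degrees(np.arctan2(-d[0],d[1])))
# machine top: side top-view outline
for h in (.2,.3,.35,.4): p("machine h",h,onz(T,281,250,h),onz(T,342,262,h),onz(T,343,205,h))
p("mach base/side px", onz(S,322,305,0), onz(S,300,315,0))
for h in (.3,.35,.4,.45):p("proj",h,proj(S,onz(T,342,258,h)),proj(S,onz(T,283,258,h)))
```

```text
mid grip top [ 0.519 -0.04   0.146]
small grip top [ 0.535 -0.235  0.136]
mid 0.118 -4.937
small 0.105 -5.985
tip [0.489 0.186 0.173]
tip two [0.394 0.193 0.214] 0.189
upright top [0.617 0.206 0.187]
yaw 8.491
large back edge 0.114 8.622
machine h 0.2 [0.559 0.141 0.2  ] [ 0.527 -0.02   0.2  ] [ 0.679 -0.023  0.2  ]
machine h 0.3 [0.552 0.133 0.3  ] [ 0.522 -0.018  0.3  ] [ 0.664 -0.021  0.3  ]
machine h 0.35 [0.549 0.128 0.35 ] [ 0.52  -0.017  0.35 ] [ 0.657 -0.02   0.35 ]
machine h 0.4 [0.546 0.124 0.4  ] [ 0.518 -0.016  0.4  ] [ 0.649 -0.019  0.4  ]
mach base/side px [0.529 0.079 0.   ] [0.571 0.124 0.   ]
proj 0.3 [332.131 172.292] [318.083 202.448]
proj 0.35 [334.07  151.011] [320.398 177.972]
proj 0.4 [336.128 128.435] [322.85  152.055]
proj 0.45 [338.314 104.441] [325.45  124.568]
```

apply_moves(series=[[[0,0,-34,5.76],[0,0,-34,5.76],[0,0,-34,5.76],[0,0,-34,5.76],[0,0,-34,5.76],[16,-36,0,0],[16,-36,0,0],[16,-36,0,0],[16,-36,0,0],[16,-36,0,0]]])

```text
clock: 0.93
position: [0.3481, -0.3974, 0.4009]
eef_rot: [0.999, -0.044, -0.0, -0.0]
force: [0.1, -0.5, 0.1]
opening: 0.998
grip_force: 0.0
```

apply_moves(series=[[[16,-36,0,0],[16,-36,0,0],[16,-36,0,0],[16,-36,0,0],[16,-36,0,0],[16,-36,0,0],[16,-36,0,0],[8,-20,0,0],[0,0,0,0],[0,0,0,0]]])

```text
clock: 1.77
position: [0.4909, -0.1377, 0.4009]
eef_rot: [0.999, -0.042, -0.001, 0.0]
force: [0.2, -0.1, 0.2]
opening: 0.997
grip_force: 0.0
```

Run:
```python
from h import *
s=bot.state(); print(s["position"],s["eef_rot"],s["clock"])
c=bot.camera_info("wrist");print(c)
cv2.imwrite("pics/w1.png",bot.get_image("wrist"))
```

```text
[ 0.4909182  -0.13770951  0.40090032] [ 9.99118986e-01 -4.19633260e-02 -5.68755669e-04  9.18546218e-05] 1.7667
{'fovy': 66.93557575225648, 'cx': 320.57212219313317, 'cy': 240.38059205977106, 'origin': array([ 0.55869427, -0.14306504,  0.54333561]), 'rotation': array([-0.66966877,  0.73005569,  0.09951781, -0.09305177])}
```

View pics/w1.png

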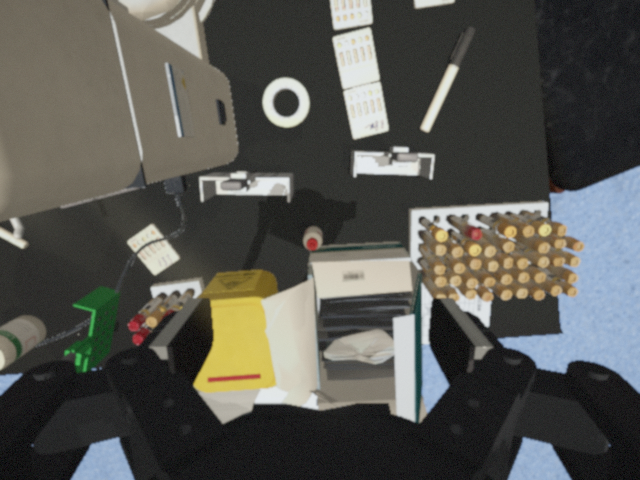

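The wrist view shows the middle grip at (240,181), the small grip at (403,153), and the machine's base corner at (237,155), very near the middle tray.

Run:
```python
from h import *
W=cam("wrist");T=cam("top");S=cam("side");p=lambda n,*a:print(n,*[np.round(x,3) for x in a])
p("tip two",*two(T,(265,277),S,(334,279)))
p("mid top",onz(W,240,179,.146),"small top",onz(W,403,151,.136))
p("mach base corner z0",onz(W,237,155,0),"front base left",onz(W,65,207,0), "right edge up",onz(W,234,100,0))
for z in (.0,.1,.2,.3,.35): p(z,onz(W,140,185,z))
p("mach seam two", *two(W,(140,185),T,(342,262)))
im=cv2.imread("pics/w1.png"); h=np.zeros((600,800,3),np.uint8)
h[:360,:]=cv2.resize(im[120:210,180:380],None,fx=4,fy=4,interpolation=cv2.INTER_CUBIC)
s=cv2.imread("pics/side0.png"); h[361:601,:]=cv2.resize(s[190:290,240:573],(800,240))[:239]
h[361:600,:]=0; h[361:599,:340]=cv2.resize(s[195:280,320:441],(340,238),interpolation=cv2.INTER_CUBIC)
cv2.imwrite("pics/z2.png",h)
```

```text
tip two [0.487 0.187 0.167] 0.003Traceback (most recent call last):
  File "<stdin>", line 4, in <module>
  File "<stdin>", line 2, in <lambda>
    return _wrapfunc(a, 'round', decimals=decimals, out=out)
    return _wrapit(obj, method, *args, **kwds)
    result = getattr(arr, method)(*args, **kwds)
numpy._core._exceptions._UFuncNoLoopError: ufunc 'multiply' did not contain a loop with signature matching types (dtype('<U9'), dtype('float64')) -> None
```

Run:
```python
from h import *
W=cam("wrist");T=cam("top");S=cam("side");p=lambda n,*a:print(n,*[np.round(x,3) for x in a])
p("mid top",onz(W,240,179,.146),onz(W,403,151,.136))
p("mach base corner z0",onz(W,237,155,0),onz(W,65,207,0),onz(W,234,100,0))
for z in (.0,.1,.2,.3,.35): p(z,onz(W,140,185,z))
p("mach seam two", *two(W,(140,185),T,(342,262)))
im=cv2.imread("pics/w1.png"); h=np.zeros((600,800,3),np.uint8)
h[:360,:]=cv2.resize(im[120:210,180:380],None,fx=4,fy=4,interpolation=cv2.INTER_CUBIC)
s=cv2.imread("pics/side0.png")
h[361:599,:340]=cv2.resize(s[195:280,320:441],(340,238),interpolation=cv2.INTER_CUBIC)
cv2.imwrite("pics/z2.png",h)
```

```text
mid top [ 0.524 -0.055  0.146] [ 0.537 -0.234  0.136]
mach base corner z0 [ 0.546 -0.022  0.   ] [0.493 0.248 0.   ] [ 0.621 -0.029  0.   ]
0.0 [0.516 0.128 0.   ]
0.1 [0.523 0.078 0.1  ]
0.2 [0.531 0.028 0.2  ]
0.3 [ 0.539 -0.022  0.3  ]
0.35 [ 0.543 -0.047  0.35 ]
mach seam two [ 0.531 -0.017  0.285] 0.015
```

View pics/z2.png

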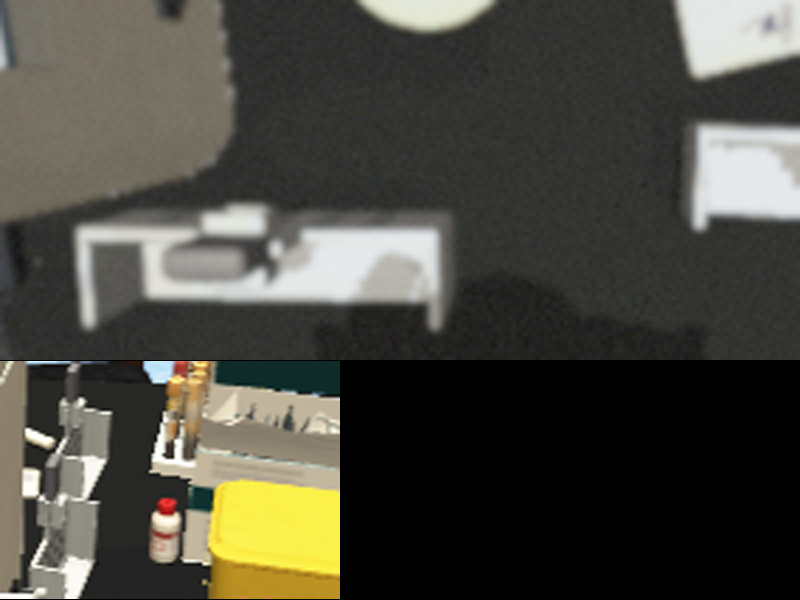

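The crop shows the grey block top at wrist pixel ≈(231,185.5). The white patch above it is the collar. I'll triangulate against the top view.

Run:
```python
from h import *
W=cam("wrist");T=cam("top");p=lambda n,*a:print(n,*[np.round(x,3) for x in a])
p("mid",onz(W,231.2,185.5,.146),onz(T,348.6,266.7,.146),two(W,(231.2,185.5),T,(348.6,266.7))[0])
im=cv2.imread("pics/w1.png")
# small block: grey (darker) blob between bright; print contours in region
for n,(x0,y0,x1,y1) in {"mid":(195,165,300,210),"small":(345,140,440,185)}.items():
    g=cv2.cvtColor(im[y0:y1,x0:x1],cv2.COLOR_BGR2GRAY)
    m=cv2.inRange(g,110,160); m=cv2.morphologyEx(m,cv2.MORPH_OPEN,np.ones((3,3),np.uint8))
    k,l,st,c=cv2.connectedComponentsWithStats(m)
    for i in range(1,k):
        if st[i,4]>40: print(n,st[i]+[x0,y0,0,0,0],c[i]+[x0,y0])
p("small",onz(W,405,156,.136),onz(T,420.6,261.4,.136),two(W,(405,156),T,(420.6,261.4))[0])
p("bottom front corners mid z0?",onz(W,201.5,201.5,0),onz(W,289,201.5,0))
```

```text
mid [ 0.518 -0.044  0.146] [ 0.517 -0.039  0.146] [ 0.517 -0.04   0.131]
mid [221 181  20   9  98] [228.96938776 186.35714286]
small [ 0.532 -0.236  0.136] [ 0.532 -0.237  0.136] [ 0.532 -0.238  0.129]
bottom front corners mid z0? [0.483 0.041 0.   ] [ 0.471 -0.09   0.   ]
```

apply_moves(series=[[[3.5,-18,0,0],[3.5,-18,0,0],[3.5,-18,0,0],[3.5,-17,0,0],[0,0,40,0],[0,0,40,0],[0,0,40,0],[0,0,40,0],[0,0,40,0],[0,0,0,0]]], fingers=0)

```text
clock: 2.65
position: [0.5052, -0.0692, 0.1943]
eef_rot: [0.999, -0.045, -0.008, -0.002]
force: [-1.9, 0.6, -0.5]
opening: 1.002
grip_force: 0.0
```

Run:
```python
from h import *
s=bot.state(); print(s["position"],s["force"])
W=cam("wrist"); im=bot.get_image("wrist"); cv2.imwrite("pics/w2.png",im)
print([np.round(proj(W,q),1).tolist() for q in ((.517,-.041,.146),(.517,-.029,.146),(.517,-.053,.146))],W[3])
```

```text
[ 0.50521855 -0.0691541   0.19434668] [-1.912096    0.64232994 -0.48763269]
[[267.8, 248.5], [246.2, 250.4], [289.6, 246.6]] [ 0.57508332 -0.0756982   0.33574219]
```

View pics/w2.png

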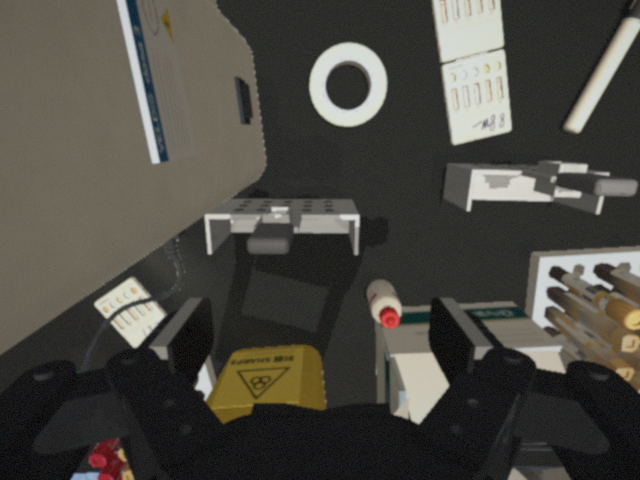

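The wrist view shows the block top centred near (271,244), so the middle grip is at ≈(0.519,-0.043). The left finger just clears it, so I'll descend.

apply_moves(series=[[[7,0,0,0],[0,0,0,0],[0,0,15,0],[0,0,15,0],[0,0,15,0],[0,0,15,0],[0,0,14,0],[0,0,10,0],[0,0,0,0],[0,0,0,0]]])

```text
clock: 3.53
position: [0.5192, -0.0704, 0.1186]
eef_rot: [0.999, -0.043, 0.001, 0.0]
force: [0.4, 1.2, -0.8]
opening: 1.004
grip_force: 0.0
```

apply_moves(series=[[[-3,0,5,0],[0,0,0,0],[0,0,0,0],[0,0,0,0],[0,0,0,0],[0,0,0,0],[0,0,0,0],[0,0,0,0],[0,0,0,0],[0,0,0,0]]], fingers=255)

```text
clock: 4.37
position: [0.5145, -0.0697, 0.1118]
eef_rot: [0.999, -0.044, -0.001, -0.0]
force: [-0.2, 0.6, -1.9]
opening: 0.27
grip_force: 59.9
```

Run:
```python
from h import *
s=bot.state(); print(s["position"],s["force"],s["opening"])
cv2.imwrite("pics/w3.png",np.vstack([cv2.resize(bot.get_image("wrist")[180:480],(640,300)),cv2.resize(bot.get_image("side")[190:340,220:460],(480,300)).copy() if 0 else cv2.copyMakeBorder(cv2.resize(bot.get_image("side")[190:340,220:460],(480,300)),0,0,0,160,0)]))
```

```text
[ 0.5144958  -0.06965546  0.11177604] [-0.17591266  0.61665099 -1.93110253] 0.27038027179459
```

View pics/w3.png

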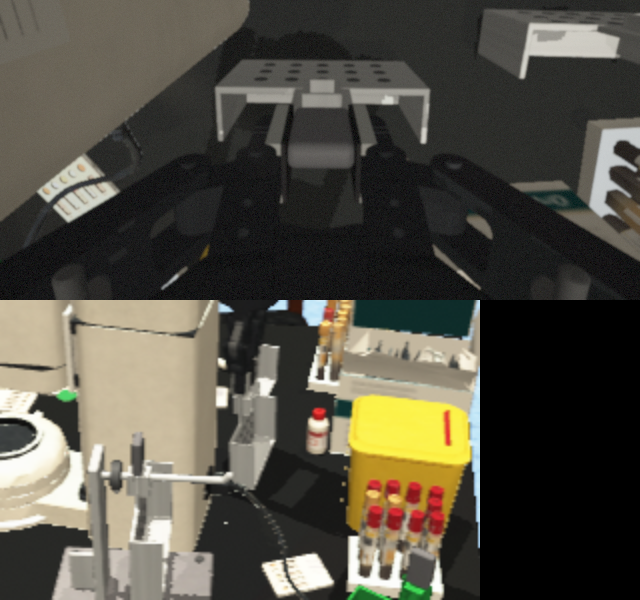

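The tray is gripped upright with 23 mm opening. I'll lift it, carry it round the machine and look at the hook.

apply_moves(series=[[[0,0,-20,0],[0,0,-20,0],[0,0,-20,0],[0,0,-20,0],[-30,2.6,0,0],[-30,2.6,0,0],[-30,2.6,0,0],[-3,-35,0,0],[-3,-35,0,0],[-3,-35,0,0]]])

```text
clock: 5.3
position: [0.4244, 0.0358, 0.1925]
eef_rot: [0.999, -0.046, 0.0, 0.0]
force: [0.1, 0.8, -2.0]
opening: 0.265
grip_force: 63.8
```

apply_moves(series=[[[-3,-35,0,0],[-3,-35,0,0],[-3,-35,0,0],[-3,-35,0,0],[0,0,0,-7],[0,0,0,-6.5],[0,0,0,0],[0,0,0,0],[0,0,0,0],[0,0,0,0]]])

```text
clock: 6.13
position: [0.4251, 0.1758, 0.1923]
eef_rot: [0.997, 0.073, -0.0, 0.0]
force: [0.7, -0.1, -1.6]
opening: 0.268
grip_force: 63.8
```

Run:
```python
from h import *
s=bot.state(); print(s["position"],s["eef_rot"],s["force"],s["opening"])
W=cam("wrist"); print([np.round(proj(W,q),1).tolist() for q in ((.487,.187,.171),(.605,.204,.165))],W[3],bot.camera_info("wrist")["rotation"])
cv2.imwrite("pics/w4.png",bot.get_image("wrist"))
```

```text
[0.42506449 0.17583375 0.19227384] [ 9.97334284e-01  7.29679157e-02 -9.78973658e-05  1.39866826e-05] [ 0.65241481 -0.06526389 -1.58935867] 0.26833741737492833
[[315.9, 150.6], [315.2, -185.7]] [0.49220074 0.18607789 0.33477331] [ 0.74902004 -0.64842491 -0.08812727  0.10367111]
```

View pics/w4.png

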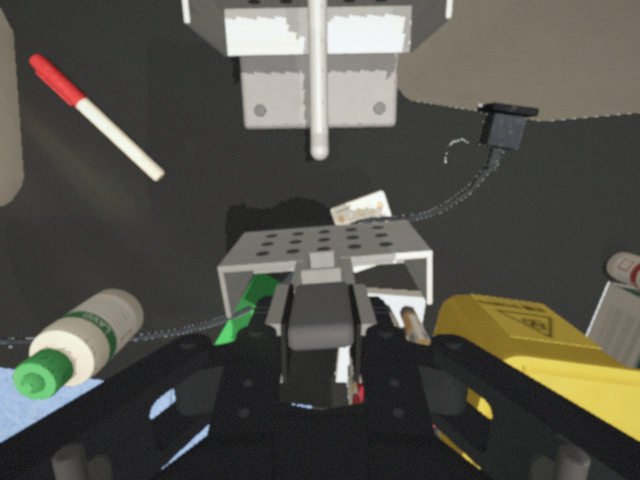

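The wrist view shows the hook tip ball at (319,152), the bar running up to (317,0), and the held block centred near column 322. I'll measure the bar in the tool frame.

```bash
cat >> h.py <<'E'
def bar(im,W,s,rows,z=.165,c0=318,lo=120):
    M=R.from_quat(s["eef_rot"]).as_matrix(); P=[]
    g=cv2.GaussianBlur(cv2.cvtColor(im,cv2.COLOR_BGR2GRAY),(3,3),0).astype(int)
    for r in rows:
        d=np.diff(g[r,c0-25:c0+26]); u=c0-25+.5+(np.argmax(d)+np.argmin(d))/2
        w=abs(np.argmax(d)-np.argmin(d)); q=M.T@(onz(W,u,r,z)-s["position"]); P.append((r,u,w,*np.round(q*1000,1)))
    return P
E
python3 - <<'E'
from h import *
s=bot.state(); W=cam("wrist"); im=cv2.imread("pics/w4.png")
for p in bar(im,W,s,(60,70,80,90,100,110,120,128,132,136),c0=319): print(*p)
M=R.from_quat(s["eef_rot"]).as_matrix()
f=lambda u,v,z:print(np.round(1000*M.T@(onz(W,u,v,z)-s["position"]),1))
f(319.5,152,.171); f(322,296,.226); f(321,262,.183)
g=cv2.cvtColor(im,cv2.COLOR_BGR2GRAY); print(g[295,280:364].tolist()); print(g[310,280:364].tolist())
E
```

```text
60 317.5 16 100.3 -1.2 27.2
70 317.5 16 96.4 -1.2 27.2
80 307.0 7 92.4 -5.8 27.2
90 307.5 6 88.4 -5.6 27.2
100 307.0 7 84.3 -5.9 27.2
110 307.5 6 80.2 -5.7 27.2
120 308.0 5 76.0 -5.5 27.3
128 319.0 17 72.6 -0.7 27.3
132 318.5 18 70.9 -0.9 27.3
136 319.0 17 69.1 -0.7 27.3
[62.4 -0.5 21.3]
[ 18.7   0.3 -33.7]
[15.5  0.1  9.3]
[108, 106, 105, 107, 108, 100, 85, 59, 34, 27, 31, 28, 28, 42, 64, 71, 71, 73, 70, 70, 72, 69, 73, 75, 73, 72, 72, 73, 74, 72, 75, 71, 73, 73, 74, 71, 69, 73, 71, 71, 75, 74, 73, 74, 72, 74, 74, 74, 73, 76, 73, 72, 71, 73, 71, 70, 70, 71, 68, 70, 71, 70, 71, 69, 70, 73, 67, 65, 58, 47, 23, 32, 27, 30, 54, 82, 100, 106, 108, 106, 108, 107, 107, 107]
[106, 103, 101, 74, 41, 33, 28, 30, 25, 24, 42, 51, 64, 71, 75, 72, 71, 70, 70, 70, 74, 72, 74, 71, 72, 75, 75, 71, 76, 72, 68, 75, 72, 74, 77, 72, 73, 70, 71, 73, 73, 74, 73, 73, 74, 72, 71, 75, 74, 74, 72, 72, 71, 72, 74, 72, 74, 72, 73, 74, 72, 75, 70, 71, 75, 71, 70, 72, 68, 62, 62, 44, 36, 29, 24, 27, 34, 39, 71, 94, 105, 105, 107, 107]
```

apply_moves(series=[[[0,0.2,2.8,-1],[0,0,0,0],[10,0,0,0],[10,0,0,0],[10,0,0,0],[5,0,0,0],[0,0,0,0],[0,0,0,0],[0,0,0,0],[0,0,0,0]]])

```text
clock: 7.02
position: [0.4589, 0.1819, 0.1893]
eef_rot: [0.997, 0.083, -0.001, 0.0]
force: [0.3, 0.7, -1.2]
opening: 0.263
grip_force: 63.8
```

Run:
```python
from h import *
s=bot.state(); W=cam("wrist"); im=bot.get_image("wrist"); cv2.imwrite("pics/w5.png",im); print(s["position"],s["eef_rot"],s["force"])
for p in bar(im,W,s,range(90,290,15),c0=319): print(*p)
```

```text
[0.45885166 0.18186836 0.18934574] [ 9.96544455e-01  8.30592347e-02 -5.57176248e-04  4.38762419e-05] [ 0.31378462  0.70685954 -1.20520548]
90 317.0 33 88.0 -1.5 24.2
105 320.0 25 82.0 -0.2 24.3
120 311.5 8 75.8 -3.9 24.3
135 311.5 8 69.5 -4.0 24.3
150 311.5 8 63.1 -4.0 24.3
165 323.0 15 56.5 1.1 24.3
180 323.0 17 49.8 1.1 24.3
195 323.0 17 43.0 1.1 24.3
210 323.0 17 35.9 1.1 24.3
225 323.0 17 28.8 1.1 24.3
240 323.5 12 21.4 1.3 24.3
255 321.5 24 13.9 0.3 24.3
270 320.5 40 6.2 -0.1 24.3
285 296.0 3 -1.7 -12.3 24.3
```

View pics/w5.png

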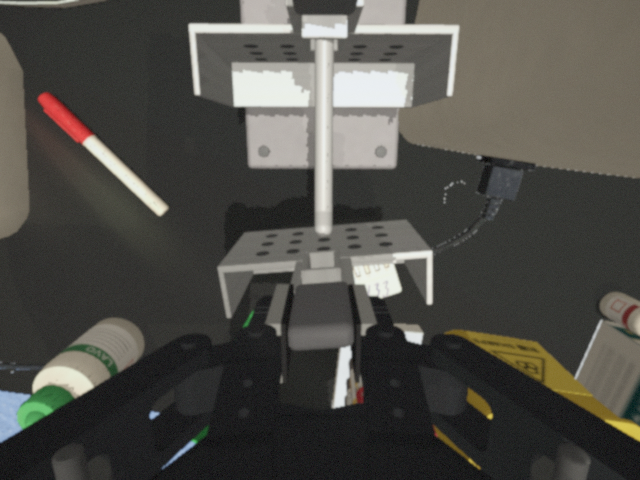

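The wrist view shows the bar parallel to the tool x, centred at column 323 (tool y +1.1 mm), with the collar at 322. I'll shift 0.9 mm and thread it on.

apply_moves(series=[[[0,0.9,0,0],[4,0,0,0],[4,0,0,0],[4,0,0,0],[4,0,0,0],[4,0,0,0],[0,0,0,0],[0,0,0,0],[0,0,0,0],[0,0,0,0]]])

```text
clock: 7.9
position: [0.4791, 0.1843, 0.1894]
eef_rot: [0.997, 0.083, -0.0, 0.0]
force: [-0.8, 0.4, -2.2]
opening: 0.267
grip_force: 63.8
```

apply_moves(series=[[[5,0,0,0],[5,0,0,0],[5,0,0,0],[5,0,0,0],[5,0,0,0],[2,0,0,0],[0,0,0,0],[0,0,0,0],[0,0,0,0],[0,0,0,0]]])

```text
clock: 8.73
position: [0.5057, 0.1888, 0.1894]
eef_rot: [0.997, 0.083, -0.0, 0.0]
force: [0.1, 1.0, -1.2]
opening: 0.27
grip_force: 63.8
```

Run:
```python
from h import *
s=bot.state(); im=bot.get_image("wrist"); sd=bot.get_image("side"); print(s["position"],s["force"])
h=np.zeros((600,640,3),np.uint8); h[:320]=im[:320]; h[321:600,:446]=cv2.resize(sd[235:340,240:408],(446,279),interpolation=cv2.INTER_CUBIC)
cv2.imwrite("pics/w6.png",h)
```

```text
[0.50567753 0.18878923 0.18944264] [ 0.08549221  0.95068978 -1.24562652]
```

View pics/w6.png

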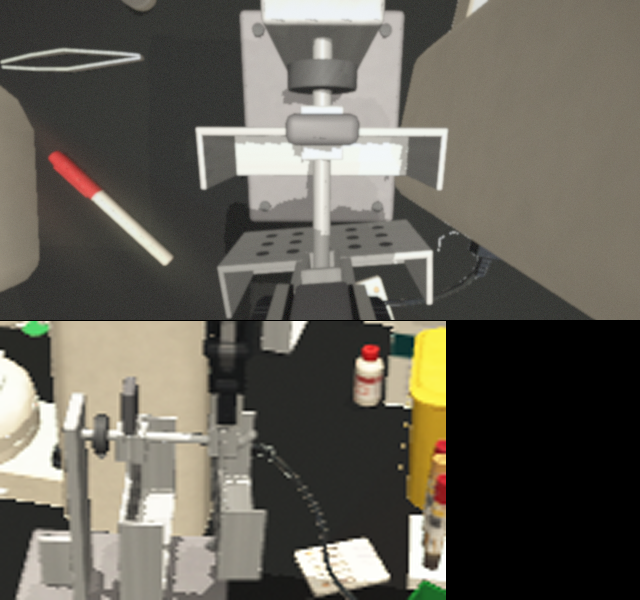

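The wrist and side views show the eye threaded on the bar, the large tray ahead at row 130, and the stop ring at row ~90. I'll lower onto the bar and slide back.

apply_moves(series=[[[4,0,0,0],[4,0,0,0],[0,0,3,0],[0,0,3,0],[0,0,0,0],[4,0,0,0],[4,0,0,0],[4,0,0,0],[0,0,0,0],[0,0,0,0]]])

```text
clock: 9.67
position: [0.5263, 0.1922, 0.1836]
eef_rot: [0.997, 0.083, 0.0, -0.0]
force: [0.0, -0.2, -1.4]
opening: 0.267
grip_force: 63.8
```

apply_moves(series=[[[3,0,0,0],[3,0,0,0],[3,0,0,0],[3,0,0,0],[3,0,0,0],[0,0,0,0],[0,0,0,0],[0,0,0,0],[0,0,0,0],[0,0,0,0]]])

```text
clock: 10.5
position: [0.5404, 0.1946, 0.1835]
eef_rot: [0.997, 0.083, -0.0, -0.0]
force: [0.1, -1.2, -1.5]
opening: 0.27
grip_force: 63.8
```

apply_moves(series=[[[2,0,0,0],[2,0,0,0],[2,0,0,0],[1,0,0,0],[0,0,0,0],[0,0,0,0],[0,0,0,0],[0,0,0,0],[0,0,0,0],[0,0,0,0]]])

```text
clock: 11.33
position: [0.5474, 0.1958, 0.1835]
eef_rot: [0.997, 0.083, -0.0, -0.0]
force: [-0.7, 0.2, -2.2]
opening: 0.269
grip_force: 63.8
```

apply_moves(series=[[[0.5,0,0,0],[0.5,0,0,0],[0.5,0,0,0],[0.5,0,0,0],[0,0,0,0],[0,0,0,0],[0,0,0,0],[0,0,0,0],[0,0,0,0],[0,0,0,0]]])

```text
clock: 12.17
position: [0.5494, 0.1961, 0.1835]
eef_rot: [0.997, 0.083, -0.0, -0.0]
force: [0.3, 0.2, -1.4]
opening: 0.267
grip_force: 63.8
```

apply_moves(series=[[[0.3,0,0,0],[0.3,0,0,0],[0.3,0,0,0],[0.3,0,0,0],[0.3,0,0,0],[0.3,0,0,0],[0.2,0,0,0],[0,0,0,0],[0,0,0,0],[0,0,0,0]]])

```text
clock: 13.0
position: [0.5514, 0.1964, 0.1835]
eef_rot: [0.997, 0.083, -0.0, 0.0]
force: [0.2, -0.2, -1.6]
opening: 0.267
grip_force: 63.8
```

apply_moves(series=[[[0.3,0,0,0],[0.3,0,0,0],[0.3,0,0,0],[0.3,0,0,0],[0.3,0,0,0],[0,0,0,0],[0,0,0,0],[0,0,0,0],[0,0,0,0],[0,0,0,0]]])

```text
clock: 13.83
position: [0.5529, 0.1967, 0.1835]
eef_rot: [0.997, 0.083, -0.0, -0.0]
force: [-0.9, -0.7, -1.8]
opening: 0.269
grip_force: 63.7
```

apply_moves(series=[[[0.3,0,0,0],[0.3,0,0,0],[0.3,0,0,0],[0.3,0,0,0],[0.3,0,0,0],[0,0,0,0],[0,0,0,0],[0,0,0,0],[0,0,0,0],[0,0,0,0]]])

```text
clock: 14.67
position: [0.5544, 0.1969, 0.1835]
eef_rot: [0.997, 0.083, 0.0, 0.0]
force: [-0.9, -1.4, -1.6]
opening: 0.27
grip_force: 63.7
```

apply_moves(series=[[[0.3,0,0,0],[0.3,0,0,0],[0.3,0,0,0],[0.3,0,0,0],[0.3,0,0,0],[0,0,0,0],[0,0,0,0],[0,0,0,0],[0,0,0,0],[0,0,0,0]]])

```text
clock: 15.5
position: [0.5559, 0.1972, 0.1835]
eef_rot: [0.997, 0.083, 0.0, -0.0]
force: [-1.1, -0.5, -2.7]
opening: 0.268
grip_force: 63.7
```

apply_moves(series=[[[0.3,0,0,0],[0.3,0,0,0],[0.3,0,0,0],[0.3,0,0,0],[0.3,0,0,0],[0,0,0,0],[0,0,0,0],[0,0,0,0],[0,0,0,0],[0,0,0,0]]])

```text
clock: 16.33
position: [0.5571, 0.1974, 0.1835]
eef_rot: [0.997, 0.083, -0.0, 0.0]
force: [-2.5, -0.1, -0.9]
opening: 0.269
grip_force: 63.9
```

apply_moves(series=[[[0.3,0,0,0],[0.3,0,0,0],[0.3,0,0,0],[0.3,0,0,0],[0.3,0,0,0],[0,0,0,0],[0,0,0,0],[0,0,0,0],[0,0,0,0],[0,0,0,0]]])

```text
clock: 17.17
position: [0.5575, 0.1975, 0.1833]
eef_rot: [0.997, 0.083, -0.002, 0.0]
force: [-5.4, -1.2, 1.2]
opening: 0.267
grip_force: 64.1
```

apply_moves(series=[[[0.3,0,0,0],[0.3,0,0,0],[0.3,0,0,0],[0.3,0,0,0],[0,0,0,0],[0,0,0,0],[0,0,0,0],[0,0,0,0],[0,0,0,0],[0,0,0,0]]])

```text
clock: 18.0
position: [0.5577, 0.1975, 0.1832]
eef_rot: [0.997, 0.083, -0.003, 0.0]
force: [-7.9, -1.4, 3.1]
opening: 0.27
grip_force: 64.2
```

apply_moves(series=[[[0.4,0,0,0],[0.4,0,0,0],[0.4,0,0,0],[0.2,0,0,0],[0,0,0,0],[0,0,0,0],[0,0,0,0],[0,0,0,0],[0,0,0,0],[0,0,0,0]]])

```text
clock: 18.83
position: [0.5578, 0.1976, 0.183]
eef_rot: [0.997, 0.083, -0.004, 0.0]
force: [-8.6, -1.4, 2.8]
opening: 0.263
grip_force: 64.4
```

apply_moves(series=[[[0.4,0,0,0],[0.4,0,0,0],[0.4,0,0,0],[0.2,0,0,0],[0,0,0,0],[0,0,0,0],[0,0,0,0],[0,0,0,0],[0,0,0,0],[0,0,0,0]]])

```text
clock: 19.67
position: [0.558, 0.1977, 0.1829]
eef_rot: [0.997, 0.083, -0.005, 0.001]
force: [-11.6, -2.0, 4.1]
opening: 0.273
grip_force: 64.5
```

apply_moves(series=[[[-1.5,0,0,0],[-1.5,0,0,0],[-1.5,0,0,0],[0,0,0,0],[0,0,0,0],[0,0,0,0],[0,0,0,0],[0,0,0,0],[0,0,0,0],[0,0,0,0]]])

```text
clock: 20.5
position: [0.5576, 0.1975, 0.1831]
eef_rot: [0.997, 0.083, -0.001, 0.0]
force: [-4.8, -0.2, -0.9]
opening: 0.267
grip_force: 63.8
```

apply_moves(series=[[[0,0,0,0],[0,0,0,0],[0,0,0,0],[0,0,0,0],[0,0,0,0],[0,0,-10,0],[0,0,-20,0],[0,0,-25,0],[0,0,-25,0],[0,0,0,0]]], fingers=110)

```text
clock: 21.33
position: [0.562, 0.1983, 0.2699]
eef_rot: [0.997, 0.083, 0.006, -0.0]
force: [0.7, 0.1, 0.3]
opening: 0.57
grip_force: 0.0
```

Run:
```python
from h import *
s=bot.state(); im=bot.get_image("wrist"); cv2.imwrite("pics/n1.png",im); print(s["position"],s["force"],s["opening"])
W=cam("wrist")
# rows of dark grip blocks along bar line: predicted for middle at tool+4.5 etc
x=np.array([np.cos(.1665),np.sin(.1665)])
root=np.array([.599,.204])
for d in range(8,52,4):
    q=root-x*d/1000; print(d,np.round(proj(W,(*q,.215)),1))
g=cv2.cvtColor(im,cv2.COLOR_BGR2GRAY)
print("col profile",[(r,int(np.median(g[r,312:330]))) for r in range(100,420,5)])
```

```text
[0.56195443 0.19828761 0.26990163] [0.67151442 0.14250125 0.32575303] 0.5704893493718985
8 [321.3 210.3]
12 [321.3 217.5]
16 [321.4 224.6]
20 [321.4 231.7]
24 [321.4 238.6]
28 [321.4 245.5]
32 [321.4 252.3]
36 [321.4 259.1]
40 [321.4 265.8]
44 [321.4 272.4]
48 [321.4 279. ]
col profile [(100, 52), (105, 180), (110, 192), (115, 189), (120, 188), (125, 186), (130, 185), (135, 183), (140, 181), (145, 182), (150, 134), (155, 202), (160, 234), (165, 233), (170, 170), (175, 176), (180, 173), (185, 90), (190, 120), (195, 118), (200, 181), (205, 233), (210, 73), (215, 68), (220, 109), (225, 172), (230, 106), (235, 113), (240, 141), (245, 62), (250, 63), (255, 64), (260, 110), (265, 119), (270, 103), (275, 130), (280, 128), (285, 128), (290, 125), (295, 127), (300, 126), (305, 127), (310, 125), (315, 136), (320, 123), (325, 122), (330, 147), (335, 146), (340, 154), (345, 69), (350, 37), (355, 37), (360, 42), (365, 42), (370, 42), (375, 43), (380, 43), (385, 42), (390, 42), (395, 42), (400, 39), (405, 38), (410, 30), (415, 24)]
```

Middle and large block tops are about 22 mm apart and home (rows 250 and 213). Now the small tray.

apply_moves(series=[[[-35,-5.9,-8,0],[-35,-5.9,-8,0],[-35,-5.9,-8,0],[-35,-5.9,-8,0],[-6,35.8,0,0],[-6,35.8,0,0],[-6,35.8,0,0],[-6,35.8,0,0],[-6,35.8,0,0],[-6,35.8,0,0]]])

```text
clock: 22.22
position: [0.4156, -0.0215, 0.2953]
eef_rot: [0.997, 0.083, -0.0, -0.0]
force: [0.8, -0.2, -0.9]
opening: 0.57
grip_force: 0.0
```

apply_moves(series=[[[-6,35.8,0,0],[-6,35.8,0,0],[-6,35.8,0,0],[-6,35.8,0,0],[-6,35.8,0,0],[-6,35.8,0,0],[0,0,0,7],[0,0,0,7],[0,0,0,1.5],[0,0,0,0]]])

```text
clock: 23.05
position: [0.4159, -0.238, 0.2949]
eef_rot: [0.999, -0.053, -0.001, -0.001]
force: [-0.5, -0.6, -0.6]
opening: 0.57
grip_force: 0.0
```

apply_moves(series=[[[25,-2.8,20,0],[25,-2.8,20,0],[25,-2.8,20,0],[25,-2.8,20,0],[10,0,10,0],[0,0,0,0],[0,0,0,0],[0,0,0,0],[0,0,0,0],[0,0,0,0]]])

```text
clock: 23.88
position: [0.5265, -0.2386, 0.2069]
eef_rot: [0.999, -0.052, 0.001, 0.0]
force: [0.6, 0.6, -0.2]
opening: 0.571
grip_force: 0.0
```

Run:
```python
from h import *
s=bot.state(); im=bot.get_image("wrist"); cv2.imwrite("pics/n2.png",im); print(s["position"],s["eef_rot"])
W=cam("wrist"); M=R.from_quat(s["eef_rot"]).as_matrix()
print("pred",proj(W,(.533,-.237,.136)))
hsv=cv2.cvtColor(im,cv2.COLOR_BGR2HSV)
m=((hsv[...,1]<40)&(hsv[...,2]>50)&(hsv[...,2]<135)).astype(np.uint8)*255
m[330:]=0; m=cv2.morphologyEx(m,cv2.MORPH_OPEN,np.ones((5,5),np.uint8))
k,l,st,c=cv2.connectedComponentsWithStats(m)
for i in range(1,k):
    if st[i,4]>150: print(st[i],np.round(c[i],1),np.round(1000*M.T@(onz(W,*c[i],.136)-s["position"]),1), int(np.median(hsv[...,2][l==i])))
```

```text
[ 0.52647949 -0.23855532  0.20688004] [ 9.98623311e-01 -5.24476281e-02  6.92617151e-04  4.99236405e-04]
pred (np.float64(316.6634414583336), np.float64(243.8038598583962))
[ 408   15   35   63 1042] [424.8  45.8] [115.6  55.7  71.1] 73
[ 88 168  40  46 826] [104.9 194. ] [  37.1 -126.7   70.8] 56
[ 259  204  121   49 2522] [318.2 222.4] [19.6 -1.3 70.9] 89
[259 222  10  26 216] [263.6 233.6] [ 12.7 -34.5  70.9] 85
[368 224  10  23 197] [373.  234.4] [12.1 32.  70.9] 85
[378 280  40  50 785] [399.5 304. ] [-34.1  50.7  70.9] 88
[224 285  32  45 682] [239.7 307.6] [-36.3 -51.9  70.8] 86
[513 298  20  20 199] [523.1 308.6] [-37.6 130.6  70.9] 120
[420 302  19  18 190] [428.2 310.8] [-39.   69.4  70.9] 118
[461 302  19  28 340] [470.1 314.4] [-41.7  96.8  70.9] 119
[536 302  20  14 193] [545.9 308.6] [-37.7 145.3  71. ] 111
```

apply_moves(series=[[[2,0,0,0],[0,0,20,0],[0,0,20,0],[0,0,20,0],[0,0,20,0],[0,0,15,0],[0,0,10,0],[0,0,0,0],[0,0,0,0],[0,0,0,0]]])

```text
clock: 24.77
position: [0.5297, -0.2389, 0.1015]
eef_rot: [0.999, -0.052, 0.001, 0.001]
force: [-0.1, -0.1, 0.1]
opening: 0.574
grip_force: 0.0
```

apply_moves(series=[[[0,0,0,0],[0,0,0,0],[0,0,0,0],[0,0,0,0],[0,0,0,0],[0,0,0,0],[0,0,0,0],[0,0,0,0],[0,0,0,0],[0,0,0,0]]], fingers=255)

```text
clock: 25.6
position: [0.5297, -0.2386, 0.1015]
eef_rot: [0.999, -0.052, 0.001, 0.0]
force: [0.8, 1.6, 6.2]
opening: 0.271
grip_force: 59.7
```

apply_moves(series=[[[0,0,-20,0],[0,0,-36,0],[0,0,-36,0],[0,0,-36,0],[0,0,-36,0],[0,0,-36,0],[-26.5,2.8,0,0],[-26.5,2.8,0,0],[-26.5,2.8,0,0],[-5.75,-37.3,0,0]]])

```text
clock: 26.43
position: [0.4437, -0.206, 0.3002]
eef_rot: [0.998, -0.056, -0.001, 0.002]
force: [1.0, 0.8, -0.4]
opening: 0.27
grip_force: 59.2
```

apply_moves(series=[[[-5.75,-37.3,0,0],[-5.75,-37.3,0,0],[-5.75,-37.3,0,0],[-5.75,-37.3,0,0],[-5.75,-37.3,0,0],[-5.75,-37.3,0,0],[-5.75,-37.3,0,0],[-5.75,-37.3,0,0],[-5.75,-37.3,0,0],[-5.75,-37.3,0,0]]])

```text
clock: 27.27
position: [0.4278, 0.1778, 0.3002]
eef_rot: [0.999, -0.052, -0.0, 0.0]
force: [0.6, -0.1, -1.5]
opening: 0.266
grip_force: 59.2
```

apply_moves(series=[[[0,0,0,-7],[0,0,0,-7],[0,0,0,-1.5],[0,0,0,0],[0,0,35,0],[0,0,35,0],[0,0,30,0],[0,0,0,0],[0,0,0,0],[0,0,0,0]]])

```text
clock: 28.1
position: [0.4299, 0.1761, 0.2016]
eef_rot: [0.997, 0.083, 0.001, -0.0]
force: [0.2, 0.5, -0.9]
opening: 0.266
grip_force: 59.4
```

apply_moves(series=[[[0,0,6,0],[0,0,6.5,0],[10,0,0,0],[10,0,0,0],[10,0,0,0],[0,0,0,0],[0,0,0,0],[0,0,0,0],[0,0,0,0],[0,0,0,0]]])

```text
clock: 28.93
position: [0.4579, 0.1811, 0.1879]
eef_rot: [0.997, 0.083, -0.0, 0.0]
force: [0.4, 0.5, -1.2]
opening: 0.269
grip_force: 59.4
```

Run:
```python
from h import *
s=bot.state(); W=cam("wrist"); im=bot.get_image("wrist"); cv2.imwrite("pics/n3.png",im); print(s["position"],s["eef_rot"],s["force"])
for p in bar(im,W,s,range(150,270,8),c0=320): print(*p)
g=cv2.cvtColor(im,cv2.COLOR_BGR2GRAY).astype(int); w5=cv2.cvtColor(cv2.imread("pics/w5.png"),cv2.COLOR_BGR2GRAY).astype(int)
for r in (245,262,300): print(r,g[r,290:356:2].tolist()); print(r,w5[r,290:356:2].tolist())
# tray side extents
for r in (275,285): print(r,[int(x) for x in np.where(np.abs(np.diff(g[r]))>40)[0]],[int(x) for x in np.where(np.abs(np.diff(w5[r]))>40)[0]])
```

```text
[0.45785846 0.18106893 0.18794248] [ 9.96543682e-01  8.30694974e-02 -3.84663870e-04  3.47684061e-05] [ 0.42041516  0.46747126 -1.22806888]
150 310.0 7 63.2 -4.7 22.9
158 309.5 8 59.7 -4.9 22.9
166 321.5 16 56.2 0.4 22.9
174 321.5 18 52.7 0.4 22.9
182 321.5 18 49.1 0.4 22.9
190 321.5 18 45.5 0.4 22.9
198 322.0 17 41.8 0.6 22.9
206 321.5 18 38.1 0.4 22.9
214 321.5 18 34.3 0.4 22.9
222 321.5 18 30.5 0.4 22.9
230 321.5 16 26.7 0.4 22.9
238 313.0 17 22.8 -3.7 22.9
246 300.0 3 18.9 -9.9 22.9
254 320.0 25 14.9 -0.4 22.9
262 320.0 25 10.8 -0.4 22.9
245 [99, 98, 99, 99, 100, 102, 99, 98, 99, 98, 99, 99, 98, 100, 94, 96, 97, 100, 99, 103, 100, 98, 96, 99, 102, 98, 96, 97, 97, 98, 97, 97, 101]
245 [105, 105, 100, 105, 104, 106, 108, 106, 105, 108, 106, 104, 106, 106, 104, 104, 101, 101, 103, 100, 105, 106, 107, 108, 106, 105, 106, 103, 106, 92, 74, 62, 57]
262 [107, 105, 104, 107, 107, 109, 101, 98, 99, 132, 164, 164, 164, 165, 162, 163, 161, 160, 163, 164, 161, 129, 97, 97, 91, 103, 100, 92, 88, 90, 93, 96, 99]
262 [160, 161, 159, 128, 111, 109, 108, 102, 104, 93, 128, 165, 167, 167, 166, 161, 163, 164, 163, 165, 166, 164, 130, 105, 97, 97, 103, 105, 103, 109, 114, 161, 171]
300 [22, 40, 61, 58, 59, 63, 60, 63, 61, 64, 62, 62, 60, 62, 62, 59, 62, 64, 64, 61, 57, 60, 63, 63, 60, 62, 63, 58, 60, 55, 28, 26, 22]
300 [20, 37, 57, 66, 68, 66, 67, 69, 68, 68, 65, 66, 65, 69, 64, 67, 63, 62, 63, 69, 65, 66, 69, 66, 67, 63, 68, 64, 64, 60, 36, 27, 30]
275 [414] [218, 352, 396, 397, 398, 425, 426, 431, 432]
285 [364, 390, 391, 414] [364, 399, 400, 401, 425, 426, 431, 432]
```

apply_moves(series=[[[0,0.6,-1.5,0],[0,0,0,0],[4,0,0,0],[4,0,0,0],[4,0,0,0],[4,0,0,0],[4,0,0,0],[0,0,0,0],[0,0,0,0],[0,0,0,0]]])

```text
clock: 29.82
position: [0.478, 0.1838, 0.1894]
eef_rot: [0.997, 0.083, -0.0, 0.0]
force: [-0.4, -0.2, -1.0]
opening: 0.268
grip_force: 59.4
```

Run:
```python
from h import *
s=bot.state(); W=cam("wrist"); im=bot.get_image("wrist"); cv2.imwrite("pics/n4.png",im)
for p in bar(im,W,s,range(180,262,10),c0=320): print(*p)
g=cv2.cvtColor(im,cv2.COLOR_BGR2GRAY); print(g[262,300:344:2].tolist())
```

```text
180 309.0 7 49.8 -5.3 24.3
190 320.5 16 45.3 -0.0 24.3
200 320.0 17 40.6 -0.3 24.3
210 320.0 17 35.9 -0.3 24.3
220 320.0 17 31.2 -0.3 24.3
230 320.0 17 26.3 -0.3 24.3
240 320.0 15 21.4 -0.3 24.3
250 319.5 40 16.4 -0.6 24.3
260 319.5 24 11.4 -0.6 24.4
[107, 101, 99, 95, 132, 159, 140, 128, 136, 143, 144, 141, 135, 123, 127, 157, 128, 98, 97, 95, 100, 97]
```

Bar and collar are both centred at column 320. I'll continue.

apply_moves(series=[[[5,0,0,0],[5,0,0,0],[5,0,0,0],[5,0,0,0],[5,0,0,0],[5,0,0,0],[5,0,0,0],[0,0,0,0],[0,0,0,0],[0,0,0,0]]])

```text
clock: 30.7
position: [0.5124, 0.1896, 0.1894]
eef_rot: [0.997, 0.083, -0.0, 0.0]
force: [0.3, -0.3, -1.0]
opening: 0.268
grip_force: 59.4
```

apply_moves(series=[[[0,0,3,0],[0,0,3,0],[4,0,0,0],[4,0,0,0],[4,0,0,0],[2,0,0,0],[0,0,0,0],[0,0,0,0],[0,0,0,0],[0,0,0,0]]])

```text
clock: 31.53
position: [0.5264, 0.1919, 0.1835]
eef_rot: [0.997, 0.083, -0.0, 0.0]
force: [0.3, 0.2, -0.8]
opening: 0.274
grip_force: 59.4
```

apply_moves(series=[[[1,0,0,0],[1,0,0,0],[1,0,0,0],[1,0,0,0],[1,0,0,0],[0,0,0,0],[0,0,0,0],[0,0,0,0],[0,0,0,0],[0,0,0,0]]])

```text
clock: 32.37
position: [0.5314, 0.1928, 0.1835]
eef_rot: [0.997, 0.083, -0.0, 0.0]
force: [0.3, -0.6, -1.6]
opening: 0.266
grip_force: 59.4
```

apply_moves(series=[[[0.4,0,0,0],[0.4,0,0,0],[0.4,0,0,0],[0.4,0,0,0],[0.4,0,0,0],[0,0,0,0],[0,0,0,0],[0,0,0,0],[0,0,0,0],[0,0,0,0]]])

```text
clock: 33.2
position: [0.5335, 0.1931, 0.1835]
eef_rot: [0.997, 0.083, -0.0, -0.0]
force: [0.8, 0.3, -0.9]
opening: 0.271
grip_force: 59.4
```

apply_moves(series=[[[0.4,0,0,0],[0.4,0,0,0],[0.4,0,0,0],[0.4,0,0,0],[0.4,0,0,0],[0,0,0,0],[0,0,0,0],[0,0,0,0],[0,0,0,0],[0,0,0,0]]])

```text
clock: 34.03
position: [0.5354, 0.1934, 0.1835]
eef_rot: [0.997, 0.083, -0.0, 0.0]
force: [-0.5, -0.0, -0.4]
opening: 0.274
grip_force: 59.4
```

apply_moves(series=[[[0.3,0,0,0],[0.3,0,0,0],[0.3,0,0,0],[0.3,0,0,0],[0.3,0,0,0],[0,0,0,0],[0,0,0,0],[0,0,0,0],[0,0,0,0],[0,0,0,0]]])

```text
clock: 34.87
position: [0.5366, 0.1937, 0.1834]
eef_rot: [0.997, 0.083, -0.0, -0.0]
force: [-1.1, -1.0, -1.1]
opening: 0.267
grip_force: 59.4
```

apply_moves(series=[[[0.3,0,0,0],[0.3,0,0,0],[0.3,0,0,0],[0.3,0,0,0],[0.3,0,0,0],[0,0,0,0],[0,0,0,0],[0,0,0,0],[0,0,0,0],[0,0,0,0]]])

```text
clock: 35.7
position: [0.5371, 0.1938, 0.1832]
eef_rot: [0.997, 0.083, -0.001, 0.0]
force: [-5.8, 0.1, 1.2]
opening: 0.267
grip_force: 59.6
```

Contact at the expected place. I'll press on in steps.

apply_moves(series=[[[0.4,0,0,0],[0.4,0,0,0],[0.4,0,0,0],[0.4,0,0,0],[0.4,0,0,0],[0,0,0,0],[0,0,0,0],[0,0,0,0],[0,0,0,0],[0,0,0,0]]])

```text
clock: 36.53
position: [0.5374, 0.194, 0.183]
eef_rot: [0.997, 0.083, -0.003, 0.0]
force: [-7.8, -1.2, 2.2]
opening: 0.271
grip_force: 59.8
```

apply_moves(series=[[[0.4,0,0,0],[0.4,0,0,0],[0.4,0,0,0],[0,0,0,0],[0,0,0,0],[0,0,0,0],[0,0,0,0],[0,0,0,0],[0,0,0,0],[0,0,0,0]]])

```text
clock: 37.37
position: [0.5376, 0.1941, 0.1828]
eef_rot: [0.997, 0.083, -0.005, 0.0]
force: [-10.2, -0.9, 3.8]
opening: 0.266
grip_force: 59.9
```

apply_moves(series=[[[-1.3,0,0,0],[-1.3,0,0,0],[-1.2,0,0,0],[0,0,0,0],[0,0,0,0],[0,0,0,0],[0,0,0,0],[0,0,0,0],[0,0,0,0],[0,0,0,0]]])

```text
clock: 38.2
position: [0.5372, 0.1939, 0.1833]
eef_rot: [0.997, 0.083, -0.001, -0.0]
force: [-5.2, 0.1, 1.6]
opening: 0.269
grip_force: 59.7
```

apply_moves(series=[[[0,0,0,0],[0,0,0,0],[0,0,0,0],[0,0,0,0],[0,0,0,0],[0,0,-10,0],[0,0,-20,0],[0,0,-25,0],[0,0,-25,0],[0,0,0,0]]], fingers=110)

```text
clock: 39.03
position: [0.5414, 0.1944, 0.2696]
eef_rot: [0.997, 0.083, 0.006, -0.0]
force: [1.2, 0.2, 1.2]
opening: 0.569
grip_force: 0.0
```

Run:
```python
from h import *
s=bot.state(); im=bot.get_image("wrist"); cv2.imwrite("pics/n5.png",im); print(s["position"],s["force"],s["opening"],s["clock"])
W=cam("wrist"); M=R.from_quat(s["eef_rot"]).as_matrix()
g=cv2.cvtColor(im,cv2.COLOR_BGR2GRAY); hsv=cv2.cvtColor(im,cv2.COLOR_BGR2HSV)
prof=[int(np.median(g[r,314:328])) for r in range(60,330)]
runs=[];st=None
for i,v in enumerate(prof+[255]):
    if v<85 and st is None: st=i
    if v>=85 and st is not None: runs.append((st+60,i+60)); st=None
for a,b in runs:
    r=(a+b)/2; row=g[int(r),270:372]; c=np.where(row<85)[0]
    print(a,b,np.round(1000*M.T@(onz(W,320,r,.215)-s["position"]),1), (c.min()+270,c.max()+270) if len(c) else None)
```

```text
[0.54143268 0.19443469 0.26964426] [1.20934234 0.23863059 1.16819666] 0.5689769779313154 39.0333
60 80 [99.2 -0.1 55.9] (np.int64(270), np.int64(371))
178 183 [45.  -0.3 55.2] (np.int64(302), np.int64(336))
212 221 [25.4 -0.3 55. ] (np.int64(303), np.int64(337))
244 260 [ 5.1 -0.3 54.7] (np.int64(270), np.int64(371))
320 330 [-40.4  -0.5  54.2] (np.int64(270), np.int64(335))
```

apply_moves(series=[[[0,0,-20,0],[-10,0,0,0],[0,0,0,0],[0,0,0,0],[0,0,0,0],[0,0,0,0],[0,0,0,0],[0,0,0,0],[0,0,0,0],[0,0,0,0]]])

```text
clock: 39.92
position: [0.528, 0.1922, 0.2833]
eef_rot: [0.997, 0.083, -0.0, 0.0]
force: [-0.9, 0.3, 0.1]
opening: 0.572
grip_force: 0.0
```

Run:
```python
from h import *
s=bot.state(); im=bot.get_image("wrist"); print(s["position"],s["force"])
W=cam("wrist"); M=R.from_quat(s["eef_rot"]).as_matrix()
g=cv2.cvtColor(im,cv2.COLOR_BGR2GRAY)
p=np.array([int(np.median(g[r,314:328])) for r in range(60,330)])
d=np.diff(p)
for i in np.where(np.abs(d)>15)[0]: print(i+60,d[i],p[i],p[i+1],np.round((1000*M.T@(onz(W,320,i+60.5,.215)-s["position"]))[0],1))
```

```text
[0.5280275  0.19217394 0.28328857] [-0.87075198  0.29319972  0.12407453]
63 18 53 71 106.4
64 40 71 111 105.9
65 40 111 151 105.4
66 19 151 170 105.0
94 22 186 208 91.0
108 -16 223 207 83.9
109 -33 207 174 83.4
110 -45 174 129 82.9
112 30 114 144 81.8
113 29 144 173 81.3
114 18 173 191 80.8
126 -23 182 159 74.5
127 -24 159 135 74.0
143 42 138 180 65.4
144 36 180 216 64.8
151 -43 216 173 61.0
152 -63 173 110 60.5
153 -28 110 82 59.9
155 25 96 121 58.8
156 18 121 139 58.3
170 17 130 147 50.4
171 43 147 190 49.9
172 30 190 220 49.3
183 -17 230 213 43.0
184 -47 213 166 42.5
185 -65 166 101 41.9
186 -31 101 70 41.3
192 20 80 100 37.8
193 23 100 123 37.2
194 20 123 143 36.7
208 34 139 173 28.4
209 21 173 194 27.8
216 -32 152 120 23.6
217 -35 120 85 23.0
218 -21 85 64 22.4
290 -17 133 116 -23.8
291 -28 116 88 -24.4
292 -27 88 61 -25.1
```

```bash
python3 -c "
from cell import bot
print(bot.job_done())"
```

```text
the job is handed in; nothing more can be done
None
```

I hung the middle tray and then the small one on the hook in front of the large one, pressed them home at about 12 N and 10 N, let go and handed in at about 40 s. My last wrist-camera check put large to middle at about 21.6 mm, with middle to small consistent with the same spacing. The hand-in returned no verdict.

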